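# Log the rack's sample tubes on the cell counter

### The arm

A 6-joint arm with a two-finger parallel gripper is mounted at the origin on a cart in front of the work surface, level with it; the furniture and walls round the work are solid. World frame = base frame: x ahead of the robot, y to its left, z up, the work surface at z = 0. Lengths are in m, angles in degrees, forces in N, time in s.
With the tool pointing down it reaches from about 0.375 to 0.9 m from the base axis. Payload 3.1 kg.
Tool frame: the origin (TCP) lies at the very end of the fingers, on their centre line; the grasp point (between the pads) lies 19 mm behind it; z points along the fingers, y is the line along which they close (so a half turn about z gives the same grasp; the last joint's range is limited). The gripper opens to 87 mm and grips with 3 to 60 N. Pads are 19 mm wide; open, the fingers measure 117 mm over their backs; the gripper's body (75 mm by 190 mm) begins 51 mm behind the grasp point.
Start: joints at [-82.248, 30.224, 82.088, -0, 67.689, -10.227], TCP at [0.193, -0.594, 0.223] pointing down, gripper open.
Joint ranges: [-176.69, 176.69], [-43.24, 126.21], [12.49, 139.97], [-82, 262], [0, 151.66], [-163.58, 163.58]. Speed limits (degrees/s): [159.86, 159.86, 180, 180, 180, 180].

### API

Orientations are given as a 3x3 rotation matrix whose columns are the frame's x, y, z axes.
In Python, from rig import readout, viewer, ticket gives the robot as it stands.
- The arm moves only by the tool send_rows, never from a script. Its argument "moves" is a list of rows, each a list of 6 numbers: the shift along the tool's x, y, z in units of 250 mm (1.0 is 250 mm), then the turn, a rotation vector about the tool's x, y, z in units of 90 degrees (1.0 is 90 degrees). A call has 1 to 12 rows; each row is the pose to reach, as a shift and turn from the pose commanded when the call began, along the tool's axes at that moment; what a row does not reach only later rows make up. A row lasts 1/10 s, in which the tool goes at most 50 mm and 8.59 degrees, less where a joint would pass 70% of its speed; a pose out of reach is approached as far as the arm can. A call with a number of a shift or a turn outside -1 to 1 is refused whole. A call with a gripper value outside its range is refused whole. "grip" is the opening, from 0 (shut) to 1 (fully open), set as the call begins (left out, the last holds). The fingers move at their own pace and stop on an object; the grip force is fixed at half the most. Time passes only in rows, so rows that repeat a pose let the fingers close. It gives the time, the measured TCP pose, the force, the opening and the grip force at its end, in the units of the state.
- readout.read_state(): the state, without advancing time (a new reading comes with each control period).
- viewer.capture(name): name is "scene" or "top" or "wrist"; returns (picture, depth): 420x560x3 uint8, red, green, blue; 420x560 float32, m along the optical axis (not along the pixel's ray), 0 where there is no reading.
- viewer.camera_info(name): a dict with "fx", "fy", "cx", "cy" (pixels), "distortion" ([k1, k2, p1, p2, k3] as OpenCV has them; the pictures are not rectified), "R" (3x3) and "t" (3): a world point X has camera coordinates R X + t; the wrist camera has in their place "tool_from_camera" (4x4, takes a point from camera to tool coordinates, whose origin is the TCP and whose axes are the flange's). Camera axes: x right, y down, z forward; pixel columns grow to the right and rows downward; lengths in m; the calibration is good to about 2 mm. A picture is of the moment at which its call begins: read the wrist's pose just before it. camera_info takes no time and is no camera call.
- ticket.hand_in(): hands the job in; it is judged then, once.
The state is a dict: "time_s": time; "joint_positions": joint angles; "qvel": joint speeds; "tau": joint torques, N m; "position": TCP position; "tcp_rot": TCP orientation; "force": force on the tool from outside, world axes, zero at the start; "moment": the same for the moment, N m; "opening": opening from 0.0 (shut) to 1.0 (fully open); "grasp_force": force on a finger pad.
Only numpy, scipy, OpenCV 4.12 (cv2) and the standard library are available. Lean on these libraries where they do the work, as an engineer would, in place of code of your own. Each camera call takes 0.05 s, during which the arm holds its last target. There are 200 camera calls.

### The job

Log the three sample tubes on the cell counter: going along the rack from left to right as seen from the robot, for each tube press the key of its cap colour fully down and let it spring back up before you press the next. The keys sit at uneven depths in their sloped wells, so feel each one down to its stop, gently, without forcing it. Leave the blue key alone, and do not disturb the tubes or the other things on the worktop.

Things in the scene. Friction and masses are not known exactly. Their poses are not given: they have to be found in the camera images.
- counter: fixed off-white cell counter, 262 mm wide, 153 deep, 63 high, its rear display 102 high. Origin under it on the worktop, x to its rear, y along the keys, z up. Its key panel faces the robot and rises to the rear at 22 degrees; a grey fascia on it, 250 x 70 x 22 mm, has a row of four square wells, 60 mm apart, a key in each. Which colour sits in which well changes
- tube_rack: blue tube rack, 58 x 170 x 66 mm, fixed, two rows of six holes. Origin under its centre, y along its length pointing to the left end as the robot sees it, x to its back, z up. Three tubes stand in its front row, at y = +63, +13 and -38 mm
- well_red: well of the red key, 50 x 50 mm. Origin: centre of its mouth, level with the fascia's face; z points square out of the sloped panel (press along -z), x up the slope, y along the row. The red cap in it is 42 x 42 mm, centred, its flat top 2 to 12 mm below the mouth while unpressed: this depth differs by key and by start and is not reported; find it by touch
- key_red (a joint): travel of the red spring key in m: 0 released, 0.0065 on its rubber stop, which gives 2 mm more under 15 N (beyond 0.0052 counts as fully down). The spring pushes back with 1 N at first and 6 N at the stop; over 25 N is forcing it
- tally_red (a joint): internal tally slide under the red key, in m, out of sight: 0 at the start; the key pushes it from 3 mm of travel on and it stays there (0.002 or more once the key has been fully down)
- well_green: well of the green key, 50 x 50 mm. Origin: centre of its mouth, level with the fascia's face; z points square out of the sloped panel (press along -z), x up the slope, y along the row. The green cap in it is 42 x 42 mm, centred, its flat top 2 to 12 mm below the mouth while unpressed: this depth differs by key and by start and is not reported; find it by touch
- key_green (a joint): travel of the green spring key in m: 0 released, 0.0065 on its rubber stop, which gives 2 mm more under 15 N (beyond 0.0052 counts as fully down). The spring pushes back with 1 N at first and 6 N at the stop; over 25 N is forcing it
- tally_green (a joint): internal tally slide under the green key, in m, out of sight: 0 at the start; the key pushes it from 3 mm of travel on and it stays there (0.002 or more once the key has been fully down)
- well_yellow: well of the yellow key, 50 x 50 mm. Origin: centre of its mouth, level with the fascia's face; z points square out of the sloped panel (press along -z), x up the slope, y along the row. The yellow cap in it is 42 x 42 mm, centred, its flat top 2 to 12 mm below the mouth while unpressed: this depth differs by key and by start and is not reported; find it by touch
- key_yellow (a joint): travel of the yellow spring key in m: 0 released, 0.0065 on its rubber stop, which gives 2 mm more under 15 N (beyond 0.0052 counts as fully down). The spring pushes back with 1 N at first and 6 N at the stop; over 25 N is forcing it
- tally_yellow (a joint): internal tally slide under the yellow key, in m, out of sight: 0 at the start; the key pushes it from 3 mm of travel on and it stays there (0.002 or more once the key has been fully down)
- well_blue: well of the blue key, 50 x 50 mm. Origin: centre of its mouth, level with the fascia's face; z points square out of the sloped panel (press along -z), x up the slope, y along the row. The blue cap in it is 42 x 42 mm, centred, its flat top 2 to 12 mm below the mouth while unpressed: this depth differs by key and by start and is not reported; find it by touch
- key_blue (a joint): travel of the blue spring key in m: 0 released, 0.0065 on its rubber stop, which gives 2 mm more under 15 N (beyond 0.0052 counts as fully down). The spring pushes back with 1 N at first and 6 N at the stop; over 25 N is forcing it
- tally_blue (a joint): internal tally slide under the blue key, in m, out of sight: 0 at the start; the key pushes it from 3 mm of travel on and it stays there (0.002 or more once the key has been fully down)
- tube_red: loose sample tube with a red cap, 17 mm thick, 85 mm tall, upright in the rack; origin at its foot, z up
- tube_green: loose sample tube with a green cap, 17 mm thick, 85 mm tall, upright in the rack; origin at its foot, z up
- tube_yellow: loose sample tube with a yellow cap, 17 mm thick, 85 mm tall, upright in the rack; origin at its foot, z up
- pot_white: bystander: white-capped specimen pot, 48 mm wide, 56 mm tall, loose; origin under its centre
- jar_stain: bystander: pale teal jar with white cap, 47 mm wide, 88 mm tall, loose; origin under its centre
- syringe: bystander: syringe lying on the worktop, 22 x 148 x 15 mm, loose; origin under its centre
Mind the look-alikes: they are no part of the job. Of the things that look like the tube_yellow, take the one that is farthest to the robot's left at the start.

How it is judged (in metres and radians):
On the way, in this order (a step that is already met when the one before it is completed fails the run):
1. the key with the cap colour of the leftmost tube is fully down (more than 5.2 mm of its 6.5 mm free travel) (((y of tube_red in the frame of tube_rack above 0.038 m and value of joint key_red above 0.0052 m) or (y of tube_green in the frame of tube_rack above 0.038 m and value of joint key_green above 0.0052 m) or (y of tube_yellow in the frame of tube_rack above 0.038 m and value of joint key_yellow above 0.0052 m))), for 0.1 s.
2. the key with the cap colour of the middle tube is fully down (more than 5.2 mm of its 6.5 mm free travel) (((y of tube_red in the frame of tube_rack between -0.0125 and 0.038 m and value of joint key_red above 0.0052 m) or (y of tube_green in the frame of tube_rack between -0.0125 and 0.038 m and value of joint key_green above 0.0052 m) or (y of tube_yellow in the frame of tube_rack between -0.0125 and 0.038 m and value of joint key_yellow above 0.0052 m))), for 0.1 s.
3. the key with the cap colour of the rightmost tube is fully down (more than 5.2 mm of its 6.5 mm free travel) (((y of tube_red in the frame of tube_rack below -0.0125 m and value of joint key_red above 0.0052 m) or (y of tube_green in the frame of tube_rack below -0.0125 m and value of joint key_green above 0.0052 m) or (y of tube_yellow in the frame of tube_rack below -0.0125 m and value of joint key_yellow above 0.0052 m))), for 0.1 s.
At the end, for the whole second after the job is handed in: Red, green and yellow keys were fully down (tally beyond 2 mm), in tube order; all four keys are up again (under 1 mm); the blue tally under 1 mm; tubes, pot, jar and syringe within 25 mm of their start (value of joint each of key_red, key_green, key_yellow, key_blue, tally_blue below 0.001 m and value of joint each of tally_red, tally_green, tally_yellow above 0.002 m and distance of each of tube_red, tube_green, tube_yellow, pot_white, jar_stain, syringe from where it was at the start of the episode below 0.025 m); the robot touches nothing.
It fails at once if the blue key is pressed (more than 2 mm) (value of joint key_blue above 0.002 m).
It fails at once if two keys are down together (more than 1.5 mm each) (value of joint each of key_red, key_green above 0.0015 m or value of joint each of key_red, key_yellow above 0.0015 m or value of joint each of key_green, key_yellow above 0.0015 m).
It fails at once if a key is pressed (more than about 4 mm) before the key of the tube to the left of its own has been fully down ((y of tube_red in the frame of tube_rack above 0.038 m and y of tube_green in the frame of tube_rack between -0.0125 and 0.038 m and value of joint tally_red below 0.002 m and value of joint tally_green above 0.001 m) or (y of tube_red in the frame of tube_rack above 0.038 m and y of tube_yellow in the frame of tube_rack between -0.0125 and 0.038 m and value of joint tally_red below 0.002 m and value of joint tally_yellow above 0.001 m) or (y of tube_green in the frame of tube_rack above 0.038 m and y of tube_red in the frame of tube_rack between -0.0125 and 0.038 m and value of joint tally_green below 0.002 m and value of joint tally_red above 0.001 m) or (y of tube_green in the frame of tube_rack above 0.038 m and y of tube_yellow in the frame of tube_rack between -0.0125 and 0.038 m and value of joint tally_green below 0.002 m and value of joint tally_yellow above 0.001 m) or (y of tube_yellow in the frame of tube_rack above 0.038 m and y of tube_red in the frame of tube_rack between -0.0125 and 0.038 m and value of joint tally_yellow below 0.002 m and value of joint tally_red above 0.001 m) or (y of tube_yellow in the frame of tube_rack above 0.038 m and y of tube_green in the frame of tube_rack between -0.0125 and 0.038 m and value of joint tally_yellow below 0.002 m and value of joint tally_green above 0.001 m) or (y of tube_red in the frame of tube_rack between -0.0125 and 0.038 m and y of tube_green in the frame of tube_rack below -0.0125 m and value of joint tally_red below 0.002 m and value of joint tally_green above 0.001 m) or (y of tube_red in the frame of tube_rack between -0.0125 and 0.038 m and y of tube_yellow in the frame of tube_rack below -0.0125 m and value of joint tally_red below 0.002 m and value of joint tally_yellow above 0.001 m) or (y of tube_green in the frame of tube_rack between -0.0125 and 0.038 m and y of tube_red in the frame of tube_rack below -0.0125 m and value of joint tally_green below 0.002 m and value of joint tally_red above 0.001 m) or (y of tube_green in the frame of tube_rack between -0.0125 and 0.038 m and y of tube_yellow in the frame of tube_rack below -0.0125 m and value of joint tally_green below 0.002 m and value of joint tally_yellow above 0.001 m) or (y of tube_yellow in the frame of tube_rack between -0.0125 and 0.038 m and y of tube_red in the frame of tube_rack below -0.0125 m and value of joint tally_yellow below 0.002 m and value of joint tally_red above 0.001 m) or (y of tube_yellow in the frame of tube_rack between -0.0125 and 0.038 m and y of tube_green in the frame of tube_rack below -0.0125 m and value of joint tally_yellow below 0.002 m and value of joint tally_green above 0.001 m)).
It fails at once if a key or the counter is forced: more than 25 N on it (contact force between anything else and counter above 25 N or contact force between anything else and well_red above 25 N or contact force between anything else and well_green above 25 N or contact force between anything else and well_yellow above 25 N or contact force between anything else and well_blue above 25 N).
It fails at once if a tube, the white pot, the stain jar or the syringe is moved more than 25 mm, or a tube is tipped (distance of any of tube_red, tube_green, tube_yellow, pot_white, jar_stain, syringe from where it was at the start of the episode above 0.025 m or angle between any of tube_red, tube_green, tube_yellow's own z axis and vertical above 0.35 rad).
It also fails if it takes over 51 s, if anything falls off the work surface, if the arm or the gripper's body presses on something with over 40 N, if the wrist force passes 120 N, or if a joint passes its speed limit or range.

## Working session

There is one attempt and no reset: what is moved stays moved. The work goes in short steps, Python scripts to look and compute and a tool call to move; the robot and the scene stay as the last step left them, time stands still between calls to the robot, and variables do not carry over. Pictures are saved under pics/ and viewed, at most 10 in all, crops included, and the job is handed in when it is done.

Besides the shell and the picture viewer there is one more tool, called after "Call:" as name([rows], argument=value, ...), one row to a line, values as JSON. send_rows: Moves the arm, as the interface text tells. Shifts and turns lie within -1 to 1; 1 stands for 250 mm of shift or 90 degrees of turn. Its arguments: {"type":"object","properties":{"moves":{"type":"array"},"grip":{"type":"number"}},"required":["moves"]}

```bash
mkdir -p pics; python3 - <<'E'
from rig import readout, viewer
import cv2,numpy as np
s=readout.read_state();print(s['time_s'],s['position'],s['tcp_rot'],s['force'],s['opening'])
for n in ['scene','top']:
    p,d=viewer.capture(n);cv2.imwrite(f'pics/{n}0.png',p[:,:,::-1]);np.savez(f'{n}0.npz',p=p,d=d)
    i=viewer.camera_info(n);print(n,i)
print(viewer.camera_info('wrist'))
E
```

```text
0.0 [ 0.19284083 -0.59372657  0.22156176] [[ 9.51169404e-01  3.08669193e-01 -3.08067271e-04]
 [ 3.08669131e-01 -9.51167082e-01  2.13318337e-03]
 [ 3.65424543e-04 -2.12410961e-03 -9.99997677e-01]] [-0.35128028 -0.19524744  0.03697034] 0.9988468458383725
scene {'fx': 420.0615389550476, 'fy': 420.0615389550476, 'cx': 280.301510661011, 'cy': 212.2243148991734, 'distortion': array([-0.10164813,  0.        ,  0.        ,  0.        ,  0.        ]), 'R': array([[-0.85822764, -0.51298222, -0.01716254],
       [-0.26717781,  0.4750434 , -0.83842101],
       [ 0.43824802, -0.71497064, -0.54475284]]), 't': array([0.63012419, 0.07091747, 0.84406818])}
top {'fx': 405.757903092443, 'fy': 405.757903092443, 'cx': 281.91962836644865, 'cy': 206.4288632422529, 'distortion': array([0.00288593, 0.        , 0.        , 0.        , 0.        ]), 'R': array([[ 1.13875589e-02, -9.99935160e-01, -4.87184538e-06],
       [-9.97767724e-01, -1.13625549e-02, -6.58062432e-02],
       [ 6.58019209e-02,  7.54233442e-04, -9.97832420e-01]]), 't': array([0.25327529, 0.58238828, 1.06542795])}
{'fx': 305.30666132394884, 'fy': 305.30666132394884, 'cx': 278.1502178491655, 'cy': 207.33080204519453, 'distortion': array([-0.02229808,  0.        ,  0.        ,  0.        ,  0.        ]), 'tool_from_camera': array([[ 4.86508428e-04, -9.63715225e-01, -2.66932066e-01,
         7.11656876e-02],
       [ 9.99999857e-01,  4.09178592e-04,  3.45319020e-04,
        -1.32211615e-04],
       [-2.23566311e-04, -2.66932196e-01,  9.63715286e-01,
        -1.61605333e-01],
       [ 0.00000000e+00,  0.00000000e+00,  0.00000000e+00,
         1.00000000e+00]])}
```

View pics/scene0.png

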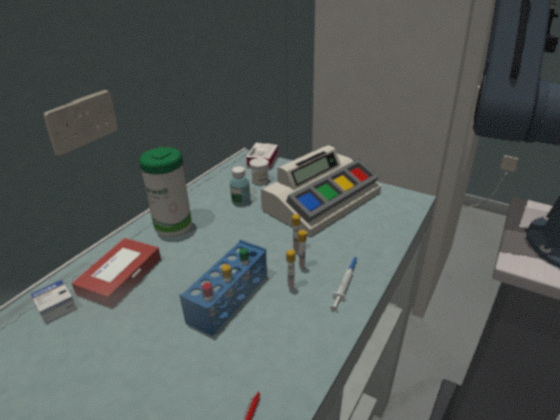

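View pics/top0.png

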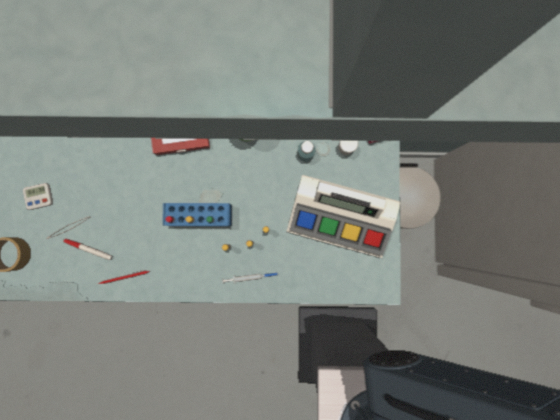

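The scene view shows the rack with red, yellow and green caps. In the top view they are at columns 171, 190 and 210, running left to right from the robot, so the press order is red, yellow, green. The loose yellow tubes near (225–265, 230–247) are decoys. In the top view the keys are blue (306,219), green (329,226), yellow (351,232) and red (374,238).

```bash
cat > h.py <<'E'
import numpy as np,cv2
from rig import viewer,readout
HUE={'red':[(0,6),(174,180)],'yellow':[(17,32)],'green':[(45,75)],'blue':[(105,125)]}
def cast(info,uv,T=None):
    K=np.array([[info['fx'],0,info['cx']],[0,info['fy'],info['cy']],[0,0,1]])
    n=cv2.undistortPoints(np.float64(uv).reshape(-1,1,2),K,info['distortion'])[:,0]
    r=np.c_[n,np.ones(len(n))]
    if T is None: R,t=info['R'],info['t']; return -R.T@t, r@R      # origin, dirs (scaled by depth)
    return T[:3,3], r@T[:3,:3].T
def mask(p,c,smin=150,vmin=60):
    h=cv2.cvtColor(p,cv2.COLOR_RGB2HSV);m=np.zeros(p.shape[:2],np.uint8)
    for a,b in HUE[c]: m|=cv2.inRange(h,(a,smin,vmin),(b,255,255))
    return m
def blobs(p,c,amin=100,**k):
    n,l,s,ce=cv2.connectedComponentsWithStats(mask(p,c,**k))
    return [(s[i,4],ce[i],l==i,s[i,:4]) for i in range(1,n) if s[i,4]>=amin]
E
python3 - <<'E'
from h import *
for n in ['top','scene']:
    z=np.load(n+'0.npz');p,d=z['p'],z['d'];i=viewer.camera_info(n)
    for c in HUE:
        for a,ce,m,b in blobs(p,c,amin=90):
            v,u=np.nonzero(cv2.erode(m.astype(np.uint8),np.ones((3,3))));
            if len(u)<10: continue
            o,r=cast(i,np.c_[u,v]);X=o+r*d[v,u][:,None]
            print(n,c,a,ce.round(1),b,np.median(X,0).round(4),X.std(0).round(4))
E
```

```text
top red 234 [373.3 238. ] [364 230  20  17] [0.4984 0.0237 0.0528] [0.0088 0.0102 0.0039]
top yellow 227 [350.8 231.8] [342 224  19  17] [0.5133 0.0818 0.0536] [0.0087 0.01   0.004 ]
top blue 236 [305.9 219.6] [297 211  19  18] [0.5428 0.1977 0.0574] [0.0093 0.0111 0.0809]
scene red 126 [359.  173.8] [351 168  17  13] [0.4968 0.0214 0.0505] [0.0375 0.1037 0.0571]
scene red 126 [252.2 407.2] [246 393  13  27] [0.3946 0.6436 0.0074] [0.0028 0.0099 0.0011]
scene yellow 164 [343.5 182.1] [334 175  20  15] [0.5114 0.0798 0.0513] [0.0336 0.082  0.0483]
scene green 571 [159.4 157.1] [140 148  41  20] [0.7932 0.3717 0.1737] [0.0478 0.0429 0.0264]
scene green 156 [326.9 191.3] [318 184  19  15] [0.526  0.1403 0.0519] [0.0082 0.0067 0.0034]
scene blue 220 [309.1 200.8] [298 193  22  17] [0.5419 0.1992 0.0539] [0.0302 0.0577 0.0393]
```

```bash
python3 - <<'E'
from h import *
z=np.load('top0.npz');p,d=z['p'],z['d'];i=viewer.camera_info('top')
v,u=np.mgrid[140:420:20,380:560:20];o,r=cast(i,np.c_[u.ravel(),v.ravel()]);X=(o+r*d[v,u].reshape(-1,1)).reshape(*u.shape,3)
for a in range(X.shape[0]): print(' '.join('(%.2f %.2f %.2f)'%tuple(x) for x in X[a]))
# keys + fascia plane
uv=np.float32([blobs(p,c)[0][1] for c in('red','blue')]);lo,hi=uv.min(0)-15,uv.max(0)+15
v,u=np.mgrid[int(lo[1]):int(hi[1]),int(lo[0]):int(hi[0])];u=u.ravel();v=v.ravel();o,r=cast(i,np.c_[u,v]);X=o+r*d[v,u][:,None]
s=p[v,u].astype(int);g=(s.max(1)-s.min(1)<30)&(s.max(1)<120)&(X[:,2]>.03)&(X[:,2]<.1);Y=X[g]
for _ in range(6):
    c=Y.mean(0);n=np.linalg.svd(Y-c,full_matrices=False)[2][2];n*=np.sign(n[2]);e=(X[g]-c)@n;Y=X[g][abs(e)<.004]
print(len(Y),c,n,'tilt',np.degrees(np.arccos(n[2])),'yaw',np.degrees(np.arctan2(-n[1],-n[0])),e.std())
E
```

```text
(0.60 0.16 0.70) (0.60 0.14 0.70) (0.60 0.12 0.70) (0.60 0.10 0.70) (0.60 0.08 0.70) (0.60 0.06 0.70) (0.60 0.04 0.70) (0.60 0.02 0.70) (0.60 0.00 0.70)
(0.71 -0.01 0.00) (0.87 -0.32 -0.88) (0.88 -0.42 -0.88) (0.85 -0.47 -0.75) (0.82 -0.47 -0.56) (0.79 -0.47 -0.39) (0.76 -0.47 -0.25) (0.74 -0.47 -0.14) (0.72 -0.47 -0.04)
(0.66 -0.01 -0.00) (0.73 -0.21 -0.51) (0.73 -0.29 -0.51) (0.76 -0.47 -0.76) (0.74 -0.47 -0.56) (0.71 -0.47 -0.39) (0.69 -0.47 -0.25) (0.68 -0.47 -0.14) (0.67 -0.47 -0.05)
(0.59 0.02 0.10) (0.64 -0.21 -0.50) (0.65 -0.29 -0.51) (0.67 -0.47 -0.76) (0.65 -0.47 -0.57) (0.64 -0.47 -0.40) (0.63 -0.47 -0.26) (0.62 -0.47 -0.14) (0.61 -0.47 -0.05)
(0.54 0.01 0.06) (0.57 -0.21 -0.52) (0.57 -0.29 -0.52) (0.58 -0.47 -0.76) (0.57 -0.47 -0.57) (0.57 -0.47 -0.40) (0.56 -0.47 -0.26) (0.56 -0.47 -0.14) (0.55 -0.47 -0.05)
(0.49 0.01 0.05) (0.48 -0.32 -0.88) (0.48 -0.41 -0.87) (0.49 -0.47 -0.77) (0.49 -0.48 -0.58) (0.49 -0.47 -0.41) (0.49 -0.47 -0.26) (0.50 -0.47 -0.15) (0.50 -0.47 -0.05)
(0.44 -0.01 0.00) (0.38 -0.31 -0.88) (0.39 -0.41 -0.88) (0.39 -0.47 -0.78) (0.41 -0.47 -0.58) (0.42
[... 685 characters left out ...]
0 -0.89) (0.01 -0.79 -0.87) (0.01 -0.89 -0.88) (0.01 -0.98 -0.87)
(0.26 0.06 0.29) (0.27 0.03 0.30) (0.27 -0.01 0.31) (0.27 -0.04 0.31) (-0.09 -0.60 -0.89) (-0.08 -0.69 -0.87) (-0.08 -0.79 -0.88) (-0.08 -0.89 -0.88) (-0.08 -0.97 -0.87)
(0.24 0.07 0.33) (0.25 0.05 0.37) (0.26 0.02 0.39) (0.27 -0.01 0.41) (0.27 -0.03 0.42) (0.28 -0.06 0.43) (0.28 -0.09 0.44) (0.28 -0.12 0.44) (-0.17 -0.98 -0.88)
(0.20 0.07 0.32) (0.22 0.05 0.36) (0.23 0.03 0.40) (0.25 0.00 0.44) (0.26 -0.01 0.47) (0.27 -0.03 0.49) (0.27 -0.06 0.50) (0.28 -0.08 0.51) (0.28 -0.10 0.52)
1143 [0.52391301 0.10899303 0.06420904] [-0.35798536  0.09168606  0.9292148 ] tilt 21.687253864615535 yaw -14.36561613210022 0.006946183734230923
```

Call:
send_rows([
  [0.24,-0.65,-0.11,0,0,0],
  [0.24,-0.65,-0.11,0,0,0],
  [0.24,-0.65,-0.11,0,0,0],
  [0.24,-0.65,-0.11,0,0,0],
  [0.9,-0.99,-0.11,0,0,0],
  [0.9,-0.99,-0.11,0,0,0],
  [0.9,-0.99,-0.11,0,0,0],
  [0.9,-0.99,-0.11,0,0,0],
  [0.9,-0.99,-0.11,0,0,0],
], grip=0)

```text
time_s: 1.0
position: [0.3322, -0.2858, 0.2498]
tcp_rot: [[0.949, 0.314, -0.0], [0.314, -0.949, 0.002], [0.001, -0.002, -1.0]]
force: [-0.7, -0.5, 0.7]
opening: 0.266
grasp_force: 0.0
```

```bash
cat > plan.py <<'E'
# rows (tool units) to reach world pose p with tool z=-normal, from current measured pose
import sys
from h import *
from scipy.spatial.transform import Rotation as Ro
yaw,tilt=np.radians(-14.3),np.radians(22)
X0=np.array([np.cos(yaw),np.sin(yaw),0]);N=np.array([0,0,np.cos(tilt)])-np.sin(tilt)*X0
Yr=np.array([-X0[1],X0[0],0]);Rt=np.c_[np.cross(-Yr,-N),-Yr,-N]
def plan(p):
    s=readout.read_state();R=np.array(s['tcp_rot']);d=R.T@(np.array(p)-s['position'])
    rv=Ro.from_matrix(R.T@Rt).as_rotvec(degrees=True)
    print(s['time_s'],'pos',np.round(s['position'],4),'F',np.round(s['force'],2),'mm',(d*1e3).round(1),'units',(d/.25).round(4),'turn deg',rv.round(2),(rv/90).round(4))
if __name__=='__main__': plan([float(a) for a in sys.argv[1:4]])
E
python3 plan.py 0.42 0.13 0.25; python3 -c "
from rig import readout;print(readout.read_state()['joint_positions'])"
```

```text
1.0 pos [ 0.3322 -0.2858  0.2498] F [-0.71 -0.51  0.66] mm [ 214.  -367.2    0.7] units [ 0.856  -1.4687  0.0029] turn deg [-6.39 21.4  32.18] [-0.071   0.2377  0.3576]
[-5.54298804e+01  1.35726191e+01  1.05592657e+02  8.24694998e-02
  6.09425663e+01  1.62162496e+01]
```

Call:
send_rows([
  [0.64,-0.57,0,-0.07,0.24,0.36],
  [0.64,-0.57,0,-0.07,0.24,0.36],
  [0.64,-0.57,0,-0.07,0.24,0.36],
  [0.64,-0.57,0,-0.07,0.24,0.36],
  [0.64,-0.57,0,-0.07,0.24,0.36],
  [0.64,-0.57,0,-0.07,0.24,0.36],
  [0.64,-0.57,0,-0.07,0.24,0.36],
])

```text
time_s: 1.7
position: [0.4388, -0.1054, 0.2501]
tcp_rot: [[0.896, -0.254, 0.365], [-0.235, -0.967, -0.096], [0.377, 0.0, -0.926]]
force: [-0.1, -0.6, -0.6]
opening: 0.006
grasp_force: 0.0
```

```bash
python3 plan.py 0.44 0.12 0.25; python3 -c "
from rig import readout;print(readout.read_state()['joint_positions'])"
```

```text
1.7 pos [ 0.4388 -0.1054  0.2501] F [-0.11 -0.57 -0.64] mm [ -51.9 -218.3  -21.1] units [-0.2077 -0.8731 -0.0845] turn deg [ 0.18 -0.17 -0.37] [ 0.002  -0.0019 -0.0041]
[-32.35134537   6.88382361 119.66893352  12.14268818  32.80423424
  63.32874597]
```

Call:
send_rows([
  [-0.2,-0.87,-0.08,0,0,0],
  [-0.2,-0.87,-0.08,0,0,0],
  [-0.2,-0.87,-0.08,0,0,0],
  [-0.2,-0.87,-0.08,0,0,0],
  [-0.2,-0.87,-0.08,0,0,0],
  [-0.2,-0.87,-0.08,0,0,0],
  [-0.2,-0.87,-0.08,0,0,0],
  [-0.2,-0.87,-0.08,0,0,0],
])

```text
time_s: 2.5
position: [0.4431, 0.1176, 0.2499]
tcp_rot: [[0.895, -0.258, 0.365], [-0.239, -0.966, -0.097], [0.378, -0.0, -0.926]]
force: [0.1, -0.2, 0.8]
opening: 0.007
grasp_force: 0.0
```

```bash
cat > look.py <<'E'
from plan import *
s=readout.read_state();T=np.eye(4);T[:3,:3]=s['tcp_rot'];T[:3,3]=s['position']
p,d=viewer.capture('wrist');i=viewer.camera_info('wrist');T=T@i['tool_from_camera']
cv2.imwrite('pics/wrist%.1f.png'%s['time_s'],p[:,:,::-1]);np.savez('wrist.npz',p=p,d=d,T=T)
print(s['time_s'],s['position'],s['force'])
for c in HUE:
    for a,ce,m,b in blobs(p,c,amin=500):
        v,u=np.nonzero(cv2.erode(m.astype(np.uint8),np.ones((7,7))))
        if len(u)<100: continue
        o,r=cast(i,np.c_[u,v],T);X=o+r*d[v,u][:,None];X=X[d[v,u]>0];M=np.median(X,0)
        # centre: ray of the blob's min-area rectangle on the cap plane
        q=cv2.minAreaRect(np.argwhere(m)[:,::-1].astype(np.float32));o,r=cast(i,[q[0]],T)
        C=o+r[0]*(((M-o)@N)/(r[0]@N))
        co=o+(lambda R:R*((((M-o)@N)/(R@N))[:,None]))(cast(i,cv2.boxPoints(q),T)[1])
        print(c,a,np.round(q[0],1),'med',M.round(4),'centre',C.round(4),'sides mm',[round(1e3*np.linalg.norm(co[k]-co[k-1]),1) for k in(1,2)],'edge yaw',[np.degrees(np.arctan2(*(co[k]-co[k-1])[1::-1])).round(1) for k in(1,2)])
E
python3 look.py
```

```text
2.5 [0.44306342 0.11760026 0.24985025] [ 0.05849159 -0.15283733  0.7703564 ]
red 1131 [338.5 185.5] med [0.4969 0.0243 0.0515] centre [0.4972 0.0241 0.0516] sides mm [np.float64(43.2), np.float64(42.1)] edge yaw [np.float64(-104.8), np.float64(169.2)]
yellow 1135 [291.  185.5] med [0.512  0.0819 0.0526] centre [0.5123 0.0816 0.0528] sides mm [np.float64(41.7), np.float64(41.8)] edge yaw [np.float64(-104.9), np.float64(166.6)]
yellow 4753 [244.  327.5] med [0.4265 0.1185 0.3489] centre [0.4297 0.129  0.3491] sides mm [np.float64(83.6), np.float64(5.0)] edge yaw [np.float64(-104.9), np.float64(172.8)]
green 694 [67.4 62.5] med [0.7688 0.3275 0.0237] centre [0.7727 0.3409 0.0239] sides mm [np.float64(84.8), np.float64(35.7)] edge yaw [np.float64(-64.0), np.float64(-142.1)]
green 1146 [243.  186.5] med [0.5261 0.1393 0.0539] centre [0.5262 0.1396 0.0539] sides mm [np.float64(41.6), np.float64(41.7)] edge yaw [np.float64(-104.9), np.float64(164.1)]
blue 1166 [195.5 186.5] med [0.541  0.1959 0.0558] centre [0.541  0.1963 0.0557] sides mm [np.float64(42.7), np.float64(41.6)] edge yaw [np.float64(-105.0), np.float64(161.6)]
```

```bash
python3 - <<'E'
from plan import *
C={'red':[.4972,.0241,.0516],'yellow':[.5123,.0816,.0528],'green':[.5262,.1396,.0539]}
for c in C: plan(np.array(C[c])+.04*N)
z=np.load('top0.npz');d=z['d'];i=viewer.camera_info('top')
v,u=np.mgrid[170:265:2,285:405:2];v=v.ravel();u=u.ravel();o,r=cast(i,np.c_[u,v]);X=o+r*d[v,u][:,None];X=X[X[:,2]>.03]
L=(X-np.array(C['red']))@np.c_[np.cross(Yr,N),Yr,N]
for a in range(-60,140,20):
    h=L[(abs(L[:,0]*1e3-a)<10),2];print(a,len(h) and (h.max()*1e3).round())
E
```

```text
2.55 pos [0.4429 0.1174 0.2498] F [ 0.33  0.58 -1.07] mm [ -3.8  76.3 172.5] units [-0.0151  0.3054  0.6899] turn deg [ 0.25 -0.18 -0.66] [ 0.0028 -0.002  -0.0074]
2.55 pos [0.4429 0.1174 0.2498] F [ 0.33  0.58 -1.07] mm [ -3.6  16.9 171.3] units [-0.0144  0.0676  0.685 ] turn deg [ 0.25 -0.18 -0.66] [ 0.0028 -0.002  -0.0074]
2.55 pos [0.4429 0.1174 0.2498] F [ 0.33  0.58 -1.07] mm [ -4.7 -42.7 169.7] units [-0.0187 -0.1709  0.6786] turn deg [ 0.25 -0.18 -0.66] [ 0.0028 -0.002  -0.0074]
-60 0
-40 14.0
-20 14.0
0 15.0
20 15.0
40 14.0
60 9.0
80 23.0
100 21.0
120 10.0
```

Call:
send_rows([
  [-0.015,0.305,0.15,0.003,-0.002,-0.007],
  [-0.015,0.305,0.3,0.003,-0.002,-0.007],
  [-0.015,0.305,0.45,0.003,-0.002,-0.007],
  [-0.015,0.305,0.6,0.003,-0.002,-0.007],
  [-0.015,0.305,0.69,0.003,-0.002,-0.007],
  [-0.015,0.305,0.69,0.003,-0.002,-0.007],
  [-0.015,0.305,0.69,0.003,-0.002,-0.007],
])

```text
time_s: 3.25
position: [0.4827, 0.0278, 0.0873]
tcp_rot: [[0.899, -0.246, 0.361], [-0.229, -0.969, -0.092], [0.373, -0.0, -0.928]]
force: [-0.6, 0.2, -0.2]
opening: 0.003
grasp_force: 0.0
```

```bash
python3 plan.py 0.4972 0.0241 0.0516; python3 - <<'E'
from rig import viewer
import cv2
p,d=viewer.capture('wrist');cv2.imwrite('pics/w1.png',p[:,:,::-1])
E
```

```text
3.25 pos [0.4827 0.0278 0.0873] F [-0.59  0.16 -0.17] mm [ 0.6  0.  38.7] units [0.0022 0.0002 0.1547] turn deg [-0.01  0.11  0.03] [-0.0001  0.0012  0.0004]
```

View pics/w1.png

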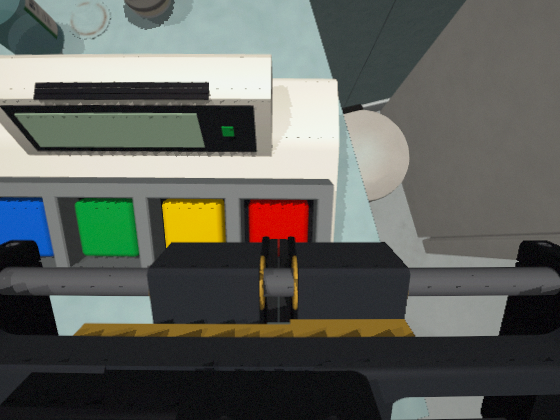

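The wrist view shows the closed fingers at column 279, lined up over the red key (250–312, 200–240).

Call:
send_rows([
  [0,0,0.06,0,0,0],
  [0,0,0.11,0,0,0],
  [0,0,0.136,0,0,0],
  [0,0,0.144,0,0,0],
  [0,0,0.144,0,0,0],
  [0,0,0.144,0,0,0],
])

```text
time_s: 3.9
position: [0.5005, 0.0266, 0.0633]
tcp_rot: [[0.903, -0.245, 0.352], [-0.229, -0.97, -0.086], [0.363, -0.002, -0.932]]
force: [-0.4, -0.5, -0.1]
opening: 0.004
grasp_force: 0.0
```

```bash
cat > f.py <<'E'
from plan import *
import sys
C=np.array(dict(red=[.4972,.0241,.0516],yellow=[.5123,.0816,.0528],green=[.5262,.1396,.0539])[sys.argv[1]])
s=readout.read_state();e=s['position']-C
print(s['time_s'],'h mm %.2f'%(e@N*1e3),'slope %.1f row %.1f'%(e@np.cross(Yr,N)*1e3,e@Yr*1e3),'Fn %.2f'%(s['force']@N),np.round(s['force'],1))
E
python3 f.py red
```

```text
3.9 h mm 9.91 slope 6.8 row 3.2 Fn -0.02 [-0.4 -0.5 -0.1]
```

```bash
python3 -c "
from rig import readout;print(readout.read_state()['joint_positions'])"
```

```text
[ -8.57322972  35.32562753 122.72244672 -68.20606577   2.03675189
 163.45208677]
```

The wrist has reached the joint 6 limit near its singularity. I'll back out and use a tool tilt of about 10° instead of 22°; the fingers still fit in the well, and I can still travel along the panel normal.

Call:
send_rows([
  [-0.02,0.0,-0.05,0,0,0],
  [-0.03,0.0,-0.12,0,0,0],
  [-0.03,0.0,-0.24,0,0,0],
  [-0.03,0.0,-0.24,0,0,0],
])

```text
time_s: 4.3
position: [0.4738, 0.0324, 0.1133]
tcp_rot: [[0.903, -0.245, 0.351], [-0.229, -0.969, -0.089], [0.363, 0.0, -0.932]]
force: [-0.1, 0.2, 0.7]
opening: 0.004
grasp_force: 0.0
```

```bash
python3 - <<'E'
s=open('plan.py').read()
s=s.replace("Rt=np.c_[np.cross(-Yr,-N),-Yr,-N]","tt=np.radians(10);Zt=np.sin(tt)*X0-np.array([0,0,np.cos(tt)]);Rt=np.c_[np.cross(-Yr,Zt),-Yr,Zt]")
open('plan.py','w').write(s)
E
cat > f.py <<'E'
from plan import *
import sys
S=np.cross(Yr,N)
C=np.array(dict(red=[.4972,.0241,.0516],yellow=[.5123,.0816,.0528],green=[.5262,.1396,.0539])[sys.argv[1]])-.004*S
s=readout.read_state();e=s['position']-C
print(s['time_s'],'h mm %.2f'%(e@N*1e3),'slope %.1f row %.1f'%(e@S*1e3,e@Yr*1e3),'Fn %.2f'%(s['force']@N),np.round(s['force'],1),'q',np.round(s['joint_positions'],1))
if len(sys.argv)>2: plan(C+float(sys.argv[2])/1e3*N)
print('-N in tool units/mm',(np.array(s['tcp_rot']).T@-N/250).round(5))
E
python3 f.py red 50
```

```text
4.3 h mm 66.44 slope 4.2 row 2.2 Fn 0.75 [-0.1  0.2  0.7] q [ -8.1  27.2 124.5 -17.3   7.5 112.8]
4.3 pos [0.4738 0.0324 0.1133] F [-0.13  0.2   0.74] mm [-3.9  2.2 16.5] units [-0.0158  0.0089  0.066 ] turn deg [ -0.   -11.26   0.1 ] [-0.     -0.1251  0.0011]
-N in tool units/mm [5.e-05 0.e+00 4.e-03]
```

Call:
send_rows([
  [-0.016,0.009,0.066,0,-0.125,0.001],
  [-0.016,0.009,0.066,0,-0.125,0.001],
  [-0.016,0.009,0.066,0,-0.125,0.001],
  [-0.016,0.009,0.066,0,-0.125,0.001],
  [-0.016,0.009,0.066,0,-0.125,0.001],
])

```text
time_s: 4.8
position: [0.4744, 0.0296, 0.0956]
tcp_rot: [[0.955, -0.246, 0.168], [-0.242, -0.969, -0.044], [0.173, 0.001, -0.985]]
force: [-0.8, -0.2, -0.2]
opening: 0.004
grasp_force: 0.0
```

```bash
python3 f.py red 10
```

```text
4.8 h mm 49.59 slope -1.3 row -0.3 Fn 0.06 [-0.8 -0.2 -0.2] q [ -9.3  29.5 117.   -2.3  23.6  97. ]
4.8 pos [0.4744 0.0296 0.0956] F [-0.8  -0.16 -0.23] mm [ 9.5 -0.4 38.5] units [ 0.0379 -0.0015  0.1538] turn deg [0.07 0.03 0.05] [0.0007 0.0003 0.0006]
-N in tool units/mm [ 0.00083 -0.       0.00391]
```

Call:
send_rows([
  [0.02,-0.001,0.08,0,0,0],
  [0.038,-0.001,0.154,0,0,0],
  [0.0395,-0.001,0.161,0,0,0],
  [0.0395,-0.001,0.161,0,0,0],
  [0.0395,-0.001,0.161,0,0,0],
])

```text
time_s: 5.3
position: [0.4917, 0.0255, 0.0583]
tcp_rot: [[0.954, -0.246, 0.168], [-0.243, -0.969, -0.044], [0.174, 0.001, -0.985]]
force: [-0.8, 0.4, -0.7]
opening: 0.004
grasp_force: 0.0
```

```bash
python3 f.py red 3
```

```text
5.3 h mm 8.31 slope 1.2 row -0.0 Fn -0.35 [-0.8  0.4 -0.7] q [ -9.5  34.9 115.9  -2.7  19.2  97.2]
5.3 pos [0.4917 0.0255 0.0583] F [-0.83  0.44 -0.74] mm [-0.1 -0.   5.5] units [-0.0004 -0.      0.0218] turn deg [ 0.05 -0.03  0.04] [ 0.0006 -0.0003  0.0005]
-N in tool units/mm [ 0.00083 -0.       0.00391]
```

Call:
send_rows([
  [0.002,0,0.01,0,0,0],
  [0.004,0,0.0195,0,0,0],
  [0.004,0,0.0195,0,0,0],
])

```text
time_s: 5.6
position: [0.4944, 0.0248, 0.0534]
tcp_rot: [[0.954, -0.247, 0.169], [-0.243, -0.969, -0.044], [0.175, 0.001, -0.985]]
force: [-0.3, -0.0, -0.3]
opening: 0.002
grasp_force: 0.0
```

Call:
send_rows([
  [0.0008,0,0.004,0,0,0],
  [0.0017,0,0.008,0,0,0],
  [0.0017,0,0.008,0,0,0],
])

```text
time_s: 5.9
position: [0.4951, 0.0246, 0.0514]
tcp_rot: [[0.954, -0.247, 0.169], [-0.243, -0.969, -0.044], [0.175, 0.001, -0.985]]
force: [-0.6, -0.3, 1.3]
opening: 0.001
grasp_force: 1.0
```

```bash
python3 f.py red 0
```

```text
5.9 h mm 0.65 slope 2.0 row -0.1 Fn 1.43 [-0.6 -0.3  1.3] q [ -9.5  35.8 115.6  -2.8  18.5  97.3]
5.9 pos [0.4951 0.0246 0.0514] F [-0.64 -0.32  1.32] mm [-1.8 -0.1  1. ] units [-0.0072 -0.0003  0.0042] turn deg [ 0.05 -0.07  0.02] [ 0.0005 -0.0008  0.0003]
-N in tool units/mm [ 0.00083 -0.       0.00391]
```

Call:
send_rows([
  [0.0008,0,0.004,0,0,0],
  [0.0017,0,0.008,0,0,0],
  [0.0017,0,0.008,0,0,0],
])

```text
time_s: 6.2
position: [0.4959, 0.0244, 0.0495]
tcp_rot: [[0.954, -0.247, 0.169], [-0.243, -0.969, -0.044], [0.175, 0.001, -0.985]]
force: [-0.8, 0.3, 4.0]
opening: 0.001
grasp_force: 1.8
```

Call:
send_rows([
  [0.0008,0,0.004,0,0,0],
  [0.0013,0,0.006,0,0,0],
  [0.0013,0,0.006,0,0,0],
])

```text
time_s: 6.5
position: [0.4964, 0.0242, 0.0481]
tcp_rot: [[0.954, -0.247, 0.169], [-0.243, -0.969, -0.044], [0.175, 0.001, -0.985]]
force: [-0.8, -0.3, 4.4]
opening: 0.002
grasp_force: 2.3
```

```bash
python3 f.py red 0
```

```text
6.5 h mm -2.92 slope 2.0 row -0.1 Fn 4.34 [-0.8 -0.3  4.4] q [ -9.6  36.3 115.6  -2.8  18.1  97.3]
6.5 pos [0.4964 0.0242 0.0481] F [-0.8  -0.33  4.4 ] mm [-2.5 -0.1 -2.4] units [-0.0101 -0.0003 -0.0098] turn deg [ 0.05 -0.07  0.02] [ 0.0005 -0.0007  0.0003]
-N in tool units/mm [ 0.00083 -0.       0.00391]
```

Call:
send_rows([
  [0.0006,0,0.003,0,0,0],
  [0.0011,0,0.005,0,0,0],
  [0.0011,0,0.005,0,0,0],
])

```text
time_s: 6.8
position: [0.4968, 0.0242, 0.0469]
tcp_rot: [[0.954, -0.247, 0.169], [-0.243, -0.969, -0.044], [0.175, 0.001, -0.985]]
force: [-1.3, 0.7, 5.9]
opening: 0.002
grasp_force: 2.8
```

Call:
send_rows([
  [0.0006,0,0.003,0,0,0],
  [0.0009,0,0.004,0,0,0],
  [0.0009,0,0.004,0,0,0],
])

```text
time_s: 7.1
position: [0.4972, 0.024, 0.0461]
tcp_rot: [[0.954, -0.247, 0.169], [-0.243, -0.969, -0.044], [0.175, 0.001, -0.985]]
force: [-1.3, -0.0, 5.9]
opening: 0.008
grasp_force: 3.5
```

```bash
python3 f.py red 0
```

```text
7.1 h mm -5.06 slope 1.9 row -0.1 Fn 5.92 [-1.3 -0.   5.9] q [ -9.6  36.6 115.5  -2.8  17.9  97.3]
7.1 pos [0.4972 0.024  0.0461] F [-1.31 -0.    5.87] mm [-2.9 -0.1 -4.6] units [-0.0117 -0.0003 -0.0182] turn deg [ 0.05 -0.07  0.03] [ 0.0005 -0.0007  0.0003]
-N in tool units/mm [ 0.00083 -0.       0.00391]
```

One more step to feel the stop.

Call:
send_rows([
  [0.0006,0,0.002,0,0,0],
  [0.0009,0,0.004,0,0,0],
  [0.0009,0,0.004,0,0,0],
])

```text
time_s: 7.4
position: [0.4975, 0.024, 0.0454]
tcp_rot: [[0.954, -0.247, 0.169], [-0.243, -0.969, -0.044], [0.175, 0.001, -0.985]]
force: [-3.2, 0.8, 8.9]
opening: 0.01
grasp_force: 5.0
```

Call:
send_rows([
  [0,0,0,0,0,0],
  [-0.01,0,-0.05,0,0,0],
  [-0.03,0,-0.14,0,0,0],
  [-0.0415,0,-0.195,0,0,0],
  [-0.0415,0,-0.195,0,0,0],
])

```text
time_s: 7.9
position: [0.4793, 0.0288, 0.0926]
tcp_rot: [[0.954, -0.246, 0.171], [-0.242, -0.969, -0.044], [0.176, 0.001, -0.984]]
force: [-0.4, -0.8, -0.3]
opening: 0.007
grasp_force: 0.0
```

```bash
python3 f.py yellow 40
```

```text
7.9 h mm 43.99 slope 1.4 row -59.3 Fn -0.23 [-0.4 -0.8 -0.3] q [ -9.3  30.1 116.6  -2.3  23.3  97. ]
7.9 pos [0.4793 0.0288 0.0926] F [-0.35 -0.8  -0.31] mm [ -0.5 -59.3   4.1] units [-0.0018 -0.2374  0.0166] turn deg [ 0.04 -0.16  0.04] [ 0.0004 -0.0018  0.0005]
-N in tool units/mm [ 0.00082 -0.       0.00391]
```

Call:
send_rows([
  [-0.004,-0.15,0,0,-0.001,0],
  [-0.004,-0.237,0,0,-0.001,0],
  [-0.004,-0.237,0.0,0,-0.001,0],
  [0.012,-0.237,0.08,0,-0.001,0],
  [0.022,-0.237,0.132,0,-0.001,0],
  [0.022,-0.237,0.142,0,-0.001,0],
  [0.022,-0.237,0.142,0,-0.001,0],
])

```text
time_s: 8.6
position: [0.5046, 0.0825, 0.0562]
tcp_rot: [[0.955, -0.248, 0.165], [-0.244, -0.969, -0.044], [0.171, 0.001, -0.985]]
force: [0.7, -0.8, 0.4]
opening: 0.006
grasp_force: 0.0
```

```bash
python3 f.py yellow 3
```

```text
8.6 h mm 6.07 slope -1.8 row -1.0 Fn 0.05 [ 0.7 -0.8  0.4] q [ -1.9  35.8 112.8  -5.9  21.9 107.7]
8.6 pos [0.5046 0.0825 0.0562] F [ 0.74 -0.82  0.42] mm [ 2.4 -1.   2.6] units [ 0.0097 -0.0041  0.0105] turn deg [ 0.09  0.17 -0.02] [ 0.001   0.0019 -0.0002]
-N in tool units/mm [ 8.40e-04 -1.00e-05  3.91e-03]
```

Call:
send_rows([
  [0.003,-0.004,0.006,0,0,0],
  [0.005,-0.004,0.0117,0,0,0],
  [0.005,-0.004,0.0117,0,0,0],
])

```text
time_s: 8.9
position: [0.5075, 0.0836, 0.0548]
tcp_rot: [[0.954, -0.247, 0.168], [-0.243, -0.969, -0.044], [0.174, 0.001, -0.985]]
force: [-0.6, 0.4, 0.2]
opening: 0.007
grasp_force: 0.0
```

Call:
send_rows([
  [0.0008,0,0.004,0,0,0],
  [0.0017,0,0.008,0,0,0],
  [0.0017,0,0.008,0,0,0],
])

```text
time_s: 9.2
position: [0.5081, 0.0835, 0.0527]
tcp_rot: [[0.954, -0.247, 0.168], [-0.243, -0.969, -0.044], [0.174, 0.001, -0.985]]
force: [-1.4, -0.4, 1.2]
opening: 0.001
grasp_force: 0.7
```

Call:
send_rows([
  [0.0008,0,0.004,0,0,0],
  [0.0017,0,0.008,0,0,0],
  [0.0017,0,0.008,0,0,0],
])

```text
time_s: 9.5
position: [0.5089, 0.0833, 0.0508]
tcp_rot: [[0.954, -0.247, 0.168], [-0.243, -0.969, -0.044], [0.173, 0.001, -0.985]]
force: [-0.4, 0.6, 3.3]
opening: 0.007
grasp_force: 1.4
```

```bash
python3 f.py yellow 0
```

```text
9.5 h mm -0.50 slope -0.2 row 0.8 Fn 3.23 [-0.4  0.6  3.3] q [ -1.8  36.6 112.4  -6.   21.3 107.9]
9.5 pos [0.5089 0.0833 0.0508] F [-0.39  0.62  3.27] mm [ 0.1  0.8 -0.5] units [ 0.0004  0.0031 -0.0021] turn deg [0.04 0.01 0.03] [0.0005 0.0001 0.0003]
-N in tool units/mm [ 0.00083 -0.       0.00391]
```

Call:
send_rows([
  [0.0008,0,0.004,0,0,0],
  [0.0017,0,0.008,0,0,0],
  [0.0017,0,0.008,0,0,0],
])

```text
time_s: 9.8
position: [0.5096, 0.0831, 0.0488]
tcp_rot: [[0.954, -0.247, 0.168], [-0.243, -0.969, -0.044], [0.173, 0.001, -0.985]]
force: [-1.2, 0.9, 4.1]
opening: 0.005
grasp_force: 2.2
```

Call:
send_rows([
  [0.0006,0,0.003,0,0,0],
  [0.0011,0,0.005,0,0,0],
  [0.0011,0,0.005,0,0,0],
])

```text
time_s: 10.1
position: [0.5101, 0.083, 0.0477]
tcp_rot: [[0.954, -0.247, 0.168], [-0.243, -0.969, -0.044], [0.173, 0.001, -0.985]]
force: [-2.3, 0.1, 4.9]
opening: 0.001
grasp_force: 2.6
```

Call:
send_rows([
  [0.0006,0,0.002,0,0,0],
  [0.0009,0,0.004,0,0,0],
  [0.0009,0,0.004,0,0,0],
])

```text
time_s: 10.4
position: [0.5104, 0.0829, 0.0468]
tcp_rot: [[0.954, -0.247, 0.168], [-0.243, -0.969, -0.044], [0.173, 0.001, -0.985]]
force: [0.2, -0.1, 5.1]
opening: 0.008
grasp_force: 3.0
```

Call:
send_rows([
  [0.0006,0,0.002,0,0,0],
  [0.0009,0,0.004,0,0,0],
  [0.0009,0,0.004,0,0,0],
])

```text
time_s: 10.7
position: [0.5107, 0.0828, 0.0461]
tcp_rot: [[0.954, -0.247, 0.168], [-0.243, -0.969, -0.044], [0.173, 0.001, -0.985]]
force: [-2.0, 0.1, 7.5]
opening: 0.01
grasp_force: 4.3
```

Call:
send_rows([
  [0.0004,0,0.002,0,0,0],
  [0.0006,0,0.003,0,0,0],
  [0.0006,0,0.003,0,0,0],
])

```text
time_s: 11.0
position: [0.5109, 0.0828, 0.0456]
tcp_rot: [[0.954, -0.247, 0.168], [-0.243, -0.969, -0.044], [0.174, 0.001, -0.985]]
force: [-2.8, 0.9, 10.6]
opening: 0.003
grasp_force: 5.4
```

Yellow is on its stop at about 11 N. Now I'll retreat.

Call:
send_rows([
  [-0.01,0,-0.05,0,0,0],
  [-0.03,0,-0.14,0,0,0],
  [-0.0415,0,-0.195,0,0,0],
  [-0.0415,0,-0.195,0,0,0],
])

```text
time_s: 11.4
position: [0.4927, 0.0876, 0.0924]
tcp_rot: [[0.954, -0.246, 0.169], [-0.243, -0.969, -0.044], [0.175, 0.001, -0.985]]
force: [0.5, 0.1, -0.3]
opening: 0.006
grasp_force: 0.0
```

```bash
python3 f.py green 8
```

```text
11.4 h mm 43.08 slope 0.2 row -58.7 Fn -0.40 [ 0.5  0.1 -0.3] q [ -1.3  31.  113.3  -5.2  25.9 107.4]
11.4 pos [0.4927 0.0876 0.0924] F [ 0.48  0.11 -0.26] mm [  7.1 -58.7  34.3] units [ 0.0282 -0.2349  0.1374] turn deg [ 0.02 -0.05  0.04] [ 0.0003 -0.0006  0.0005]
-N in tool units/mm [ 0.00083 -0.       0.00391]
```

Call:
send_rows([
  [0,-0.15,0,0,0,0],
  [0,-0.237,0,0,0,0],
  [0,-0.237,0.0,0,0,0],
  [0.016,-0.237,0.08,0,0,0],
  [0.027,-0.237,0.13,0,0,0],
  [0.028,-0.237,0.137,0,0,0],
  [0.028,-0.237,0.137,0,0,0],
])

```text
time_s: 12.1
position: [0.5193, 0.1409, 0.0578]
tcp_rot: [[0.955, -0.248, 0.165], [-0.244, -0.969, -0.044], [0.171, 0.002, -0.985]]
force: [0.1, 0.2, 0.1]
opening: 0.008
grasp_force: 0.0
```

```bash
python3 f.py green 3
```

```text
12.1 h mm 6.19 slope -1.0 row -0.5 Fn 0.08 [0.1 0.2 0.1] q [  5.2  36.7 108.5  -7.8  25.7 116.3]
12.1 pos [0.5193 0.1409 0.0578] F [0.06 0.16 0.09] mm [ 1.7 -0.5  2.9] units [ 0.0067 -0.0019  0.0116] turn deg [ 0.1   0.16 -0.02] [ 0.0012  0.0017 -0.0002]
-N in tool units/mm [ 8.40e-04 -1.00e-05  3.91e-03]
```

Call:
send_rows([
  [0.003,-0.002,0.006,0,0,0],
  [0.005,-0.002,0.0117,0,0,0],
  [0.005,-0.002,0.0117,0,0,0],
])

```text
time_s: 12.4
position: [0.5219, 0.1416, 0.0563]
tcp_rot: [[0.954, -0.247, 0.168], [-0.243, -0.969, -0.044], [0.174, 0.001, -0.985]]
force: [0.3, -0.5, -0.4]
opening: -0.001
grasp_force: 0.0
```

Call:
send_rows([
  [0.0008,0,0.004,0,0,0],
  [0.0017,0,0.008,0,0,0],
  [0.0017,0,0.008,0,0,0],
])

```text
time_s: 12.7
position: [0.5226, 0.1415, 0.0542]
tcp_rot: [[0.954, -0.247, 0.168], [-0.243, -0.969, -0.044], [0.174, 0.001, -0.985]]
force: [-0.1, 0.2, 1.7]
opening: 0.004
grasp_force: 0.6
```

Call:
send_rows([
  [0.0008,0,0.004,0,0,0],
  [0.0017,0,0.008,0,0,0],
  [0.0017,0,0.008,0,0,0],
])

```text
time_s: 13.0
position: [0.5234, 0.1413, 0.0523]
tcp_rot: [[0.954, -0.247, 0.168], [-0.243, -0.969, -0.044], [0.173, 0.001, -0.985]]
force: [-1.3, 0.6, 3.2]
opening: 0.003
grasp_force: 1.4
```

Call:
send_rows([
  [0.0006,0,0.003,0,0,0],
  [0.0013,0,0.006,0,0,0],
  [0.0013,0,0.006,0,0,0],
])

```text
time_s: 13.3
position: [0.5239, 0.1411, 0.0508]
tcp_rot: [[0.954, -0.247, 0.168], [-0.243, -0.969, -0.044], [0.173, 0.001, -0.985]]
force: [-0.7, -0.5, 3.1]
opening: 0.005
grasp_force: 1.9
```

```bash
python3 f.py green 0
```

```text
13.3 h mm -1.87 slope 0.5 row 0.9 Fn 3.09 [-0.7 -0.5  3.1] q [  5.2  37.6 108.2  -8.   25.  116.4]
13.3 pos [0.5239 0.1411 0.0508] F [-0.72 -0.52  3.11] mm [-0.8  0.9 -1.7] units [-0.0034  0.0036 -0.0069] turn deg [0.04 0.02 0.03] [0.0005 0.0002 0.0003]
-N in tool units/mm [ 0.00083 -0.       0.00391]
```

Call:
send_rows([
  [0.0006,0,0.003,0,0,0],
  [0.0013,0,0.006,0,0,0],
  [0.0013,0,0.006,0,0,0],
])

```text
time_s: 13.6
position: [0.5245, 0.141, 0.0494]
tcp_rot: [[0.954, -0.247, 0.168], [-0.243, -0.969, -0.044], [0.173, 0.001, -0.985]]
force: [-1.2, 1.2, 5.6]
opening: 0.004
grasp_force: 2.5
```

Call:
send_rows([
  [0.0006,0,0.003,0,0,0],
  [0.0009,0,0.004,0,0,0],
  [0.0009,0,0.004,0,0,0],
])

```text
time_s: 13.9
position: [0.5248, 0.1409, 0.0485]
tcp_rot: [[0.954, -0.247, 0.168], [-0.243, -0.969, -0.044], [0.173, 0.001, -0.985]]
force: [-1.1, 0.2, 6.2]
opening: 0.007
grasp_force: 2.8
```

Call:
send_rows([
  [0.0006,0,0.003,0,0,0],
  [0.0009,0,0.004,0,0,0],
  [0.0009,0,0.004,0,0,0],
])

```text
time_s: 14.2
position: [0.5251, 0.1408, 0.0478]
tcp_rot: [[0.954, -0.247, 0.168], [-0.243, -0.969, -0.044], [0.173, 0.001, -0.985]]
force: [-1.8, 0.8, 7.2]
opening: 0.006
grasp_force: 3.7
```

Call:
send_rows([
  [0.0004,0,0.002,0,0,0],
  [0.0008,0,0.0035,0,0,0],
  [0.0008,0,0.0035,0,0,0],
])

```text
time_s: 14.5
position: [0.5253, 0.1408, 0.0472]
tcp_rot: [[0.954, -0.247, 0.168], [-0.243, -0.969, -0.044], [0.173, 0.001, -0.985]]
force: [-2.7, 0.1, 9.2]
opening: 0.006
grasp_force: 4.9
```

Call:
send_rows([
  [-0.01,0,-0.05,0,0,0],
  [-0.03,0,-0.14,0,0,0],
  [-0.05,0,-0.25,0,0,0],
  [-0.07,0,-0.4,0,0,0],
  [-0.07,0,-0.5,0,0,0],
  [-0.07,0,-0.5,0,0,0],
  [-0.07,0,-0.5,0,0,0],
])

```text
time_s: 15.2
position: [0.4876, 0.1504, 0.167]
tcp_rot: [[0.954, -0.247, 0.168], [-0.243, -0.969, -0.044], [0.174, 0.001, -0.985]]
force: [-0.2, -0.0, -0.5]
opening: 0.002
grasp_force: 0.0
```

```bash
python3 look.py
```

```text
15.2 [0.48758212 0.1503773  0.16699359] [-1.80096357e-01 -4.40046527e-04 -5.04933355e-01]
red 1724 [404.5 180. ] med [0.4978 0.0242 0.0518] centre [0.4972 0.0242 0.0516] sides mm [np.float64(41.0), np.float64(45.0)] edge yaw [np.float64(-4.8), np.float64(-104.1)]
yellow 1891 [341.5 179.5] med [0.5132 0.0826 0.0529] centre [0.5123 0.082  0.0526] sides mm [np.float64(41.3), np.float64(44.4)] edge yaw [np.float64(-10.6), np.float64(-104.2)]
yellow 4710 [244.  327.5] med [0.4918 0.1464 0.2669] centre [0.4948 0.1564 0.2671] sides mm [np.float64(6.4), np.float64(82.8)] edge yaw [np.float64(-33.3), np.float64(-104.1)]
green 532 [20.   8.9] med [0.7574 0.3472 0.0211] centre [0.7576 0.3495 0.021 ] sides mm [np.float64(48.9), np.float64(13.5)] edge yaw [np.float64(-83.7), np.float64(-171.2)]
green 1823 [277.5 179.5] med [0.5276 0.1395 0.0545] centre [0.527  0.1399 0.0542] sides mm [np.float64(40.4), np.float64(41.0)] edge yaw [np.float64(-104.2), np.float64(167.8)]
blue 1985 [213.5 179. ] med [0.5422 0.196  0.0563] centre [0.542  0.197  0.0562] sides mm [np.float64(43.8), np.float64(41.8)] edge yaw [np.float64(-104.3), np.float64(162.1)]
```

All the keys are back up at their starting heights and the tool is clear of the counter, so I'm handing in.

```bash
python3 -c "
from rig import ticket;print(ticket.hand_in())"
```

```text
the job is handed in; nothing more can be done
None
```

I pressed red, then yellow, then green to their stops (about 9–11 N each), and all keys were back up before I handed the job in; I left blue alone. The hand-in gave no verdict.

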